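# Preset the impression counter

### The job

Preset the impression counter for the next print run: on the larger counter box, the one with the broad thumbwheel, roll the wheel by its knurled edge (its top going away from the window) until the figure 5 stands squarely in the window, then let go. Leave the narrow thumbwheel on the smaller box as it is set.

Things in the scene. Friction and masses are not known exactly. Their poses are not given: they have to be found in the camera images.
- broad_counter: The larger counter: a grey box 170 x 110 mm (x, y), fixed, its deck 53 mm above the table. Origin: centre of its underside, on the table. +x points from the window end to the back, away from the robot, y along the wheel's axle, z up. The grey window frame over the wheel's front (-x) is 46 mm wide, centred 25 degrees above the axle; it reaches up to z = 107 and back to x = -29 mm.
- broad_counter_axle (a point): Centre of the broad wheel, 65 mm above the table, over the middle of the box; axes as the box. The black wheel is 100 mm in diameter, 34 mm wide (flat faces at y = +-17 mm), its top 115 mm above the table, rim edges knurled, white figures 0 to 9 round the rim 36 degrees apart. Above the deck and behind the window frame both flat faces are free for a pinch across the rim.
- broad_wheel (a joint): Turn of the broad wheel, rad: 0 with figure 0 centred in the window, 0.6283 more for each next figure (5 at 3.1416). It grows as the wheel's top goes away from the window (to the box's +x) and figures in the window move up. Starts between 2.0 and 2.6. Drag about 0.12 N m, no detents; it stays where it is left.
- narrow_wheel_rim (a point): A point on the rim of the narrow wheel, 36 mm from its axle. That wheel (72 mm diameter, 12 mm wide, top 83 mm, axle 47 mm above the table) stands in the middle of the smaller counter, a fixed grey box 125 x 84 mm with its deck at 38 mm; a bystander.

How it is judged:
At the end, for the whole second after the job is handed in: The broad wheel is at rest with the figure 5 in its window, within 10 degrees of centred (joint 3.1416 +- 0.1745 rad), and the narrow wheel's rim is within 8 mm of where it was (value of joint broad_wheel between 2.9671 and 3.3161 rad and velocity of joint broad_wheel between -0.05 and 0.05 rad/s and distance of narrow_wheel_rim from where it was at the start of the episode below 0.008 m); the robot touches nothing.
It fails at once if the narrow wheel was turned (distance of narrow_wheel_rim from where it was at the start of the episode above 0.008 m).
It also fails if it takes over 32 s, if anything falls off the work surface, if the arm or the gripper's body presses on something with over 40 N, if the wrist force passes 120 N, or if a joint passes its speed limit or range.

### The arm

A 7-joint arm with a two-finger parallel gripper is mounted at the origin on a cart in front of the work surface, level with it; the furniture and walls round the work are solid. World frame = base frame: x ahead of the robot, y to its left, z up, the work surface at z = 0. Lengths are in m, angles in rad, forces in N, time in s.
With the tool pointing down it reaches from about 0.4 to 0.9 m from the base axis. Payload 5.6 kg.
Tool frame: the origin (TCP) lies midway between the tips of the shut fingers; the grasp point (between the pads) lies 19 mm behind it; z points along the fingers, y is the line along which they close (so a half turn about z gives the same grasp; the last joint's range is limited). The gripper opens to 92 mm and grips with 3 to 60 N. Pads are 20 mm wide; open, the fingers measure 128 mm over their backs; the gripper's body (75 mm by 189 mm) begins 69 mm behind the grasp point.
Start: joints at [-1.369, 0.468, -0.012, 1.603, 0.006, 1.071, -0.056], TCP at [0.158, 0.631, 0.215] pointing down, gripper open.
Joint ranges: [-2.53, 2.53], [-0.31, 2.02], [-1.57, 1.55], [0.28, 2.44], [-1.29, 4.43], [0.15, 1.84], [-2.92, 2.92]. Speed limits (rad/s): [2.57, 2.57, 3.14, 3.14, 3.14, 3.14, 3.14].

### API

Orientations are given as a 3x3 rotation matrix whose columns are the frame's x, y, z axes.
In Python, from station import env, effector, solver, viewer, workorder, search_frame, tip_of gives the robot as it stands. Calls block until the motion is done:
- env.reach(position, orientation): joint-space move of the TCP to a pose.
- env.movel(position, frame=None, rate=0.15): straight line of the TCP; frame=None keeps the orientation; rate is the mean speed in m/s.
- env.goto_joints(angles): joint-space move.
- effector.release() and effector.grasp(squeeze=None): open the fingers fully, or close them until they stop; squeeze is the grip in N (None keeps the last).
- env.pause(seconds).
- solver.inverse_kinematics(position, orientation): joint angles nearest the present ones, or None.
- env.sense(): the state.
- viewer.read_camera(name): name is "side" or "top" or "wrist"; returns (picture, depth): 480x640x3 uint8, red, green, blue; 480x640 float32, m along the optical axis (not along the pixel's ray), 0 where there is no reading.
- viewer.camera_info(name): a dict with "intrinsics" (3x3 intrinsics, pixels), "eye" and "rotation" of the camera in the world; the wrist camera has in their place "T_tool_cam" (4x4, takes a point from camera to tool coordinates, whose origin is the TCP and whose axes are the flange's). Camera axes: x right, y up, looking along -z (the intrinsics and any distortion apply to the point x, -y, -z); pixel columns grow to the right and rows downward; lengths in m; the calibration is good to about 2 mm. A picture is of the moment at which its call begins: read the wrist's pose just before it. camera_info takes no time and is no camera call.
A pose or a line that the arm cannot do raises env.PlanningError and nothing moves.
- workorder.finish_job(): hands the job in; it is judged then, once.
Trained networks look in the newest picture that a camera, given by its name, has taken for a name from the list of things; names that differ only in an ending like _2 or _b are one class to them, and where a whole thing is asked for, a point or a joint stands for the part that bears it (a point fixed in the world has none). Each returns a list of dicts, best first, with "score" (0 to 1); they miss things now and then, are a little off and sometimes report something else, mostly with a low value. They report only what shows in the picture. A call takes as long as a camera call.
- search_frame(camera, name): "at" ([x, y, z] in m, in world coordinates, good to about 4 mm: the middle of the surface that is visible of it).
- tip_of(camera, name): "at" ([x, y, z] in m, in world coordinates, good to about 4 mm: a listed point, or the origin of a listed thing).
The state is a dict: "t": time; "joint_positions": joint angles; "joint_velocities": joint speeds; "tau": joint torques, N m; "ee_pos": TCP position; "tcp_rot": TCP orientation; "wrist_force": force on the tool from outside, world axes, zero at the start; "moment": the same for the moment, N m; "gripper_width": finger opening in m; "grasp_force": force on a finger pad.
Only numpy, scipy, OpenCV 4.12 (cv2) and the standard library are available. Lean on these libraries where they do the work, as an engineer would, in place of code of your own. Each camera call takes 0.05 s, during which the arm holds its last target. There are 200 camera calls.

## Working session

There is one attempt and no reset: what is moved stays moved. The work goes in short steps, each a Python script; the robot and the scene stay as the last script left them, time stands still between calls to the robot, and variables do not carry over. Pictures are saved under pics/ and viewed, at most 10 in all, crops included, and the job is handed in when it is done.

```bash
mkdir -p pics; python3 - <<'E'
from station import *
import cv2,numpy as np
ims=[]
for c in ["side","top"]:
    p,d=viewer.read_camera(c); ims.append(p)
    np.save(f"pics/{c}_d.npy",d)
    for n in ["broad_counter","broad_counter_axle","narrow_wheel_rim"]:
        print(c,n,[(np.round(r["at"],3).tolist(),round(r["score"],2)) for r in tip_of(c,n)[:3]],[(np.round(r["at"],3).tolist(),round(r["score"],2)) for r in search_frame(c,n)[:2]])
    i=viewer.camera_info(c); print(i)
    cv2.imwrite(f"pics/{c}.png",p[:,:,::-1])
print(env.sense()["t"])
E
```

```text
side broad_counter [([0.49, -0.131, -0.001], 0.62)] [([0.486, -0.104, 0.053], 0.75)]
side broad_counter_axle [([0.491, -0.131, 0.063], 0.85)] [([0.486, -0.101, 0.051], 0.57)]
side narrow_wheel_rim [([0.484, 0.135, 0.011], 0.75)] [([0.493, 0.145, 0.063], 0.94)]
{'intrinsics': array([[621.32982231,   0.        , 316.31693863],
       [  0.        , 621.32982231, 232.27555292],
       [  0.        ,   0.        ,   1.        ]]), 'eye': array([0.44834167, 0.63555092, 0.64113355]), 'rotation': array([[-0.98240983,  0.12953837, -0.13450184],
       [-0.1865578 , -0.64923279,  0.73735539],
       [ 0.00819281,  0.74947755,  0.66197906]])}
top broad_counter [([0.491, -0.135, -0.001], 0.91)] [([0.486, -0.123, 0.052], 0.94)]
top broad_counter_axle [([0.492, -0.131, 0.064], 0.68)] []
top narrow_wheel_rim [([0.484, 0.14, 0.009], 0.77)] [([0.488, 0.14, 0.075], 0.87)]
{'intrinsics': array([[530.3508249 ,   0.        , 314.58780046],
       [  0.        , 530.3508249 , 232.59303522],
       [  0.        ,   0.        ,   1.        ]]), 'eye': array([0.39808018, 0.02002045, 0.90891383]), 'rotation': array([[-0.00798941,  0.98713547, -0.15968637],
       [-0.9999674 , -0.00769975,  0.00243264],
       [ 0.0011718 ,  0.1597006 ,  0.9871648 ]])}
0.7
```

View pics/top.png

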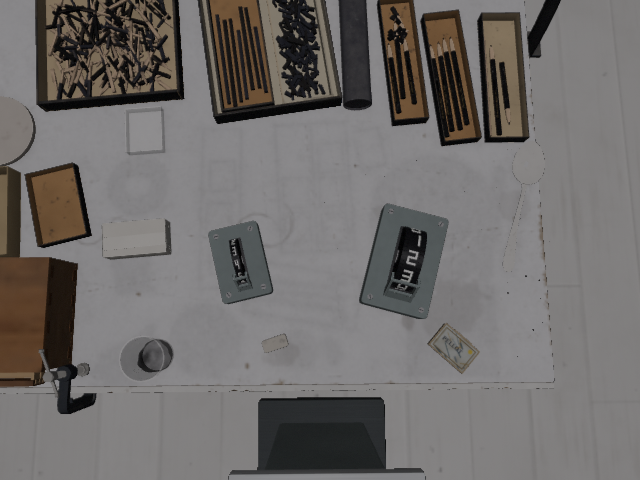

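View pics/side.png

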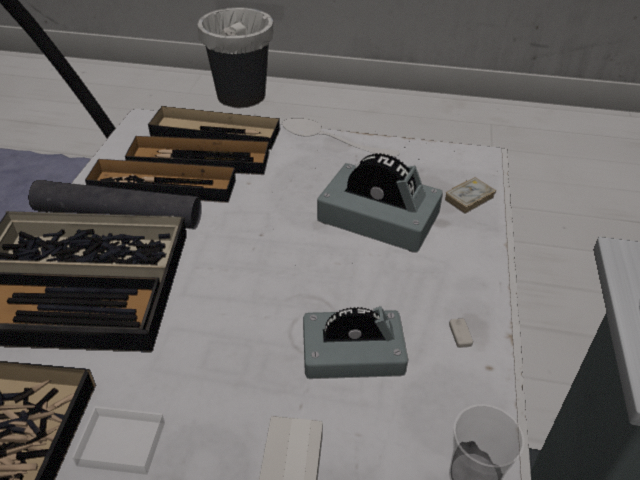

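The top view shows the broad counter at about px (406,260), yawed slightly, with figures 1, 2 and 3 on top of its wheel. The narrow counter is at (240,262). The side view shows the broad wheel at (380,185). Next I'll fit the yaw from the deck and unroll the rim.

```bash
cat > h.py <<'E'
from station import *
import cv2,numpy as np
def cloud(c,d):
    i=viewer.camera_info(c);K=i["intrinsics"];v,u=np.mgrid[:480,:640]
    P=np.stack([(u-K[0,2])/K[0,0]*d,-(v-K[1,2])/K[1,1]*d,-d],-1)
    return P@np.array(i["rotation"]).T+i["eye"]
def deck(c,d,z=(.046,.060)):
    W=cloud(c,d)
    m=(d>0)&(W[...,2]>z[0])&(W[...,2]<z[1])&(abs(W[...,0]-.49)<.15)&(abs(W[...,1]+.13)<.12)
    p=W[m]; return cv2.minAreaRect(p[:,:2].astype(np.float32)*1000), np.median(p[:,2])
def pose(ctr,yaw):
    c,s=np.cos(yaw),np.sin(yaw)
    return np.array([[c,-s,0],[s,c,0],[0,0,1.]]),np.array([*ctr,.065])
def unroll(R,a,eye,rot,K,img,name):
    # rows: elevation above front horizontal 0..150 deg; cols: y -17..17
    el=np.radians(np.arange(150,-5,-.5))[:,None]; y=np.linspace(-.02,.02,120)[None]
    L=np.stack([-.05*np.cos(el)+0*y,y+0*el,.05*np.sin(el)+0*y],-1)
    C=((L@R.T+a)-eye)@rot
    u=K[0,0]*C[...,0]/-C[...,2]+K[0,2]; v=K[1,1]*-C[...,1]/-C[...,2]+K[1,2]
    o=cv2.remap(img,u.astype(np.float32),v.astype(np.float32),1)
    o=cv2.resize(o,None,fx=2,fy=1.8)
    for g in range(0,151,10):
        cv2.putText(o,str(g),(0,int((150-g)*2*1.8)+4),0,.4,(255,255,0),1)
    cv2.imwrite(name,o[:,:,::-1])
def tool(R,t):  # tilt t: radial direction leaning t from up toward box +x
    z=-(R@[np.sin(t),0,np.cos(t)]); y=R[:,1]; return np.stack([np.cross(y,z),y,z],1)
E
python3 - <<'E'
from h import *
for c in ["top","side"]:
    print(c,deck(c,np.load(f"pics/{c}_d.npy")))
r,_=deck("top",np.load("pics/top_d.npy"))
(cx,cy),(w,h),an=r
yaw=np.radians(an if w>h else an-90); yaw=(yaw+np.pi/2)%np.pi-np.pi/2
print(np.degrees(yaw))
R,a=pose((cx/1000,cy/1000),yaw)
i=viewer.camera_info("top")
unroll(R,a,i["eye"],i["rotation"],i["intrinsics"],cv2.imread("pics/top.png")[:,:,::-1],"pics/un1.png")
for flip in (1,-1):
  for t in np.radians([-25,-15,0,15,30,45,55]):
    T=tool(R,t)@np.diag([flip,flip,1]); 
    q=solver.inverse_kinematics(a+R@[.023*np.sin(t),0,.023*np.cos(t)],T)
    print(flip,round(np.degrees(t)),None if q is None else np.round(q,2))
E
```

```text
top (((491.3875427246094, -128.8111572265625), (110.1249008178711, 170.28970336914062), 74.68831634521484), np.float64(0.05305776439391874))
side (((487.6052551269531, -128.2943878173828), (113.50200653076172, 169.9857177734375), 74.55723571777344), np.float64(0.05206389625899588))
-15.311683654785158
1 -25 [ 0.58  0.32 -0.46  2.37  1.35  0.19  0.16]
1 -15 [-0.08  0.31  0.29  2.27 -0.21  0.32  1.68]
1 0 [-0.25  0.45  0.54  2.07 -0.35  0.71  1.82]
1 15 [-0.22  0.61  0.56  1.86 -0.35  1.05  1.82]
1 30 [-0.16  0.78  0.55  1.65 -0.34  1.37  1.83]
1 45 [-0.13  0.97  0.58  1.44 -0.35  1.66  1.85]
1 55 [-0.04  1.06  0.46  1.3  -0.29  1.83  1.79]
-1 -25 None
-1 -15 [-0.57  0.42  0.89  2.3  -0.84  0.43 -0.86]
-1 0 [-0.51  0.55  0.89  2.09 -0.61  0.79 -1.07]
-1 15 [-0.43  0.72  0.89  1.87 -0.56  1.13 -1.11]
-1 30 [-0.36  0.9   0.88  1.66 -0.55  1.45 -1.12]
-1 45 [-0.29  1.08  0.88  1.45 -0.53  1.74 -1.11]
-1 55 [-0.03  1.05  0.43  1.3  -0.27  1.83 -1.37]
```

View pics/un1.png

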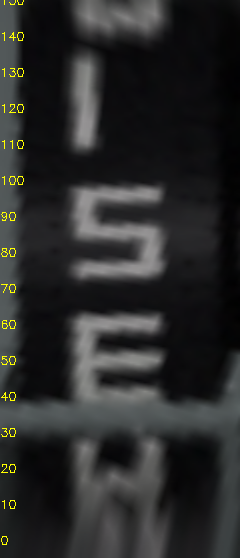

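The figures read 1 at about 121°, 2 at about 86° and 3 at about 50°. That puts q at about 133° (2.32 rad), so the wheel needs about +47°. I'll approach and pinch now.

```bash
cat >> h.py <<'E'
R,a=pose((.4905,-.1295),np.radians(-15.35))
def P(t,r=.023): return a+R@[r*np.sin(t),0,r*np.cos(t)]
E
python3 - <<'E'
from h import *
def st(m):
    s=env.sense();print(m,round(s["t"],2),np.round(s["ee_pos"],3),np.round(s["wrist_force"],1),round(s["gripper_width"],4),round(s["grasp_force"],1),np.round(s["joint_positions"],2))
t=np.radians(-5)
p=env.sense()["ee_pos"]; env.movel([p[0],p[1],.30],rate=.2)
q=solver.inverse_kinematics(P(t,.14),tool(R,t)); print(q)
env.reach(P(t,.14),tool(R,t)); st("above")
s=env.sense(); img,d=viewer.read_camera("wrist"); cv2.imwrite("pics/w.png",img[:,:,::-1])
for n in ["broad_counter_axle","broad_counter"]:
    print([(np.round(r["at"],3),r["score"]) for r in tip_of("wrist",n)])
E
```

```text
[-0.64014092  0.21908148  0.94984415  2.09300362 -0.24107912  0.84569651
  1.74696788]
above 4.18 [ 0.479 -0.126  0.204] [ 0.9  0.1 -0.4] 0.0921 0.0 [-0.64  0.22  0.95  2.09 -0.24  0.85  1.75]
[]
[(array([ 0.492, -0.13 , -0.001]), 0.74)]
```

View pics/w.png

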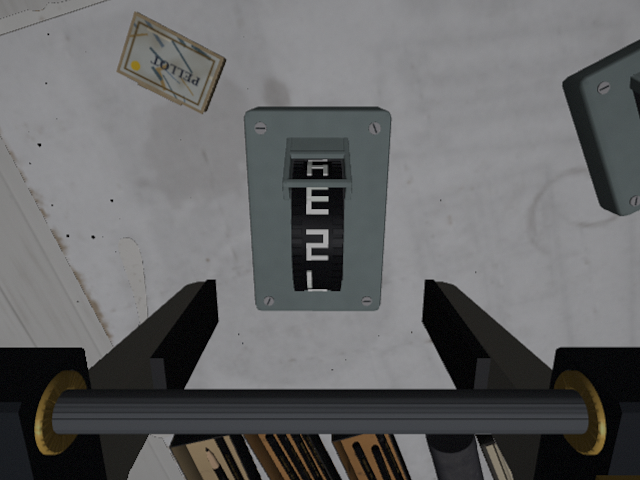

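The wrist view shows the wheel at px (318,230), midway between the fingers (215 and 425) and square to them. The pose is good, so I'll descend, pinch and roll.

```bash
python3 - <<'E'
from h import *
def st(m):
    s=env.sense();print(m,round(s["t"],2),np.round(s["ee_pos"],3),np.round(s["wrist_force"],1),round(s["gripper_width"],4),round(s["grasp_force"],1))
env.movel(P(np.radians(-5)),tool(R,np.radians(-5)),rate=.12); st("down")
effector.grasp(25); st("grip")
for g in np.linspace(-5,42,9)[1:]:
    t=np.radians(g); env.movel(P(t),tool(R,t),rate=.008); st(round(g))
effector.release(); st("open")
t=np.radians(42); env.movel(P(t,.16),tool(R,t),rate=.15)
st("out")
for c in ["top","side"]:
    img,_=viewer.read_camera(c); i=viewer.camera_info(c)
    unroll(R,a,i["eye"],i["rotation"],i["intrinsics"],img,f"pics/un_{c}.png")
    cv2.imwrite(f"pics/{c}2.png",img[:,:,::-1])
x=[cv2.imread(f"pics/un_{c}.png") for c in ["top","side"]]
cv2.imwrite("pics/both.png",np.hstack(x))
E
```

```text
down 5.46 [ 0.489 -0.129  0.088] [-0.1  0.4 -0.1] 0.092 0.0
grip 6.37 [ 0.488 -0.13   0.088] [-0.7 -4.6 -1.1] 0.0336 25.0
1 6.81 [ 0.491 -0.131  0.088] [-2.4 -5.5  1.8] 0.0339 25.0
7 7.25 [ 0.493 -0.131  0.088] [-1.7 -4.9  2.1] 0.034 25.0
13 7.69 [ 0.495 -0.132  0.088] [-3.1 -4.9  2.8] 0.034 25.0
18 8.13 [ 0.497 -0.133  0.087] [-1.  -5.2  3.6] 0.0337 25.0
24 8.57 [ 0.499 -0.133  0.086] [-1.3 -5.8  1.5] 0.0339 25.0
30 9.02 [ 0.501 -0.134  0.085] [-1.3 -4.9  2.7] 0.0338 25.0
36 9.46 [ 0.503 -0.134  0.084] [-0.6 -4.8  4. ] 0.0339 25.0
42 9.9 [ 0.505 -0.135  0.082] [-0.2 -4.9  3.8] 0.0339 25.0
open 10.86 [ 0.505 -0.134  0.082] [ 0.2 -0.4 -0.1] 0.092 0.0Traceback (most recent call last):
  File "<stdin>", line 9, in <module>
station.PlanningError: the arm cannot follow that straight line within its joint ranges
```

```bash
python3 - <<'E'
from h import *
t=np.radians(42)
for p,tt in [(P(t,.13),t),(P(t,.07),t),(P(t)+[0,0,.08],t),(P(t)+[0,0,.08],np.radians(20))]:
    try: env.movel(p,tool(R,tt),rate=.12); print("ok",p); break
    except env.PlanningError as e: print(e)
p=env.sense()["ee_pos"]
t=np.radians(10)
try: env.movel(P(t,.17),tool(R,t),rate=.15); print("up ok")
except env.PlanningError as e: print(e)
s=env.sense(); print(s["t"],s["ee_pos"],s["wrist_force"])
T=viewer.camera_info("wrist"); img,_=viewer.read_camera("wrist")
M=np.eye(4);M[:3,:3]=s["tcp_rot"];M[:3,3]=s["ee_pos"];M=M@T["T_tool_cam"]
unroll(R,a,M[:3,3],M[:3,:3],T["intrinsics"],img,"pics/un_w.png")
img,_=viewer.read_camera("side"); i=viewer.camera_info("side")
unroll(R,a,i["eye"],i["rotation"],i["intrinsics"],img,"pics/un_side.png")
cv2.imwrite("pics/both.png",np.hstack([cv2.imread(f"pics/un_{c}.png") for c in ["w","side"]]))
E
```

```text
ok [ 0.57438387 -0.15252673  0.16160883]
up ok
12.6583 [ 0.51927551 -0.13657419  0.23225615] [ 0.09395201 -0.18620833 -0.3166655 ]
```

View pics/both.png

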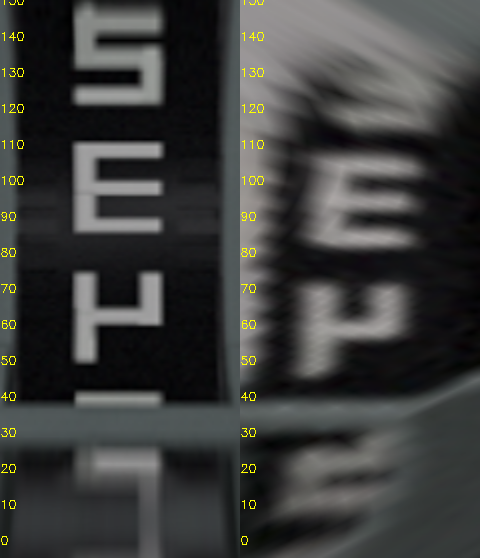

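The unrolled wrist view puts figure 3 at about 98° and figure 4 at about 62°, which gives q of about 181°. The side view gives about 178°. Figure 5 is centred within about 2°, and the hand is clear.

```bash
python3 -c "
from station import *
print(workorder.finish_job())"
```

```text
the job is handed in; nothing more can be done
None
```

The broad wheel is set with figure 5 in its window, measured at about 178–181° against a target of 180°; the gripper is clear, the narrow counter was never approached, and the job is handed in (no verdict was returned).

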